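# Unlock the mould press and take the mould out to cool

### The job

Take the mould out of the blue mould press: draw the red lock bar back by its knob as far as it goes, swing the upper platen fully open by its black handle, then lift the aluminium mould out and set it down gently, flat, near the middle of the grey board. Keep the mould about level and the same side up all the way, leave the press unlocked and open, let go of everything, and leave the other things on the bench where they are.

Things in the scene. Friction and masses are not known exactly. Their poses are not given: they have to be found in the camera images.
- press: Blue bench mould press, fixed to the bench. Origin under it on the bench, z up, x from its front (handle side, towards the robot) to its rear, y towards the lock bar's side. Base 250 mm along x (x -100 to +150), 150 wide. Beside it an upright rail (y 130 to 150, x -100 to 40, up to z = 106) carries the lock bar.
- platen (a point): Centre of the lower platen's top, at x = -10, y = 0, z = 50 mm in the press's frame. The mould stands here. With the upper platen fully open its front edge (x = 5, z = 215) and its handle (x = -69, z = 289) are above the mould, so the mould is reached from the front, with the tool leaning back towards the press's front by 30 to 45 degrees.
- lid_hinge (a point): Point on the upper platen's hinge axis (the press's y axis), at x = 115, y = 0, z = 100 mm in the press's frame.
- lid_handle (a point): Centre of the upper platen's black handle: a bar along the press's y, 18 mm thick, 118 long, 260 mm in front of the hinge, 104 above the bench when shut, about 289 when fully open. Below it is only the bench; two rods at y = +-52 join it to the platen (140 wide, z 92 to 112 when shut, front edge at x = -40 in the press's frame), so 95 mm is free behind it.
- lid (a joint): Upper platen's angle, rad: 0 shut, 0.8 fully open (handle up and to the rear). Locked within 0.03 while the lock bar covers its lug. The hinge's friction keeps it where it is left; about 7 N upwards at the handle raises it.
- lock_knob (a point): Middle of the lock bar's red upright knob, a cylinder 22 mm across, from 121 to 168 mm above the bench; this point is 147 mm up, at x = -45, y = 140 mm in the press's frame when locked.
- lockbar (a joint): Red lock bar's travel, m: 0 is locked (it starts between 0 and 0.008), 0.05 fully drawn. It slides along the press's -x (towards the handle side), friction about 2 N, stays where left. The platen is free beyond 0.04.
- mould_center (a point): Aluminium mould frame with brass screws on top, 120 x 50 x 40 mm (its own x, y, z), about 0.3 to 0.55 kg. Origin at its centre, 20 mm above its underside, z up. It stands loose on the lower platen, its long side nearly along the press's x; grip it across the 50 mm.
- board_top (a point): Centre of the top face of the flat dark grey board, 180 (x) x 170 (y) x 20 mm, fixed on the bench, top 20 mm above it. The mould may lie on it any way round.
- bench_block: Bystander, to be left alone: steel bench block, 80 x 60 x 25 mm; origin at its underside's centre
- dropper: Bystander, to be left alone: white dropper bottle, 40 mm across, 95 mm tall; origin at its underside's centre
- graver_a: Bystander, to be left alone: graver with a wooden handle, 150 mm, lying; origin at its underside's centre
- graver_b: Bystander, to be left alone: graver with a red handle, 150 mm, lying; origin at its underside's centre
- bur_box: Bystander, to be left alone: small open white box, 90 x 70 x 40 mm; origin at its underside's centre
- jar: Bystander, to be left alone: amber jar, 60 mm across, 60 mm tall; origin at its underside's centre
Mind the look-alikes: they are no part of the job. Leave any orange or turquoise look-alike of the part that bears mould_center alone.

How it is judged:
On the way, in this order (a step that is already met when the one before it is completed fails the run):
1. the lock bar is drawn back clear of the platen's lug (over 42 mm) (value of joint lockbar above 0.042 m), for 0.1 s.
2. the upper platen is swung open (over 0.68 of 0.8 rad) with the mould still on the lower platen (value of joint lid above 0.68 rad and horizontal distance between mould_center and press below 0.06 m), for 0.1 s.
At the end, for the whole second after the job is handed in: The mould rests flat (within 0.08 rad), same side up and still on the grey board, its centre within 45 mm of the board's centre along each of the board's sides; the platen is still open (over 0.68 rad), the lock bar still drawn (over 42 mm), nothing held (x of mould_center in the frame of board_top between -0.045 and 0.045 m and y of mould_center in the frame of board_top between -0.045 and 0.045 m and z of mould_center in the frame of board_top between 0.015 and 0.026 m and angle between mould_center's own z axis and vertical below 0.08 rad and linear speed of mould below 0.02 m/s and value of joint lid above 0.68 rad and value of joint lockbar above 0.042 m); the robot touches nothing.
It fails at once if the mould tipped more than 0.45 rad from level (angle between mould_center's own z axis and vertical above 0.45 rad).
It fails at once if the mould dropped or banged onto the board (over 60 N) (contact force between mould and board above 60 N).
It fails at once if a bystander pushed more than 30 mm (distance of any of bench_block, dropper, graver_a, graver_b, bur_box, jar from where it was at the start of the episode above 0.03 m).
It also fails if it takes over 72 s, if anything falls off the work surface, if the arm or the gripper's body presses on something with over 40 N, if the wrist force passes 120 N, or if a joint passes its speed limit or range.

### The arm

A 6-joint arm with a two-finger parallel gripper is mounted at the origin on the work surface. World frame = base frame: x ahead of the robot, y to its left, z up, the work surface at z = 0. Lengths are in m, angles in rad, forces in N, time in s.
With the tool pointing down it reaches from about 0.3 to 0.875 m from the base axis. Payload 6.4 kg.
Tool frame: the origin (TCP) lies midway between the tips of the shut fingers; the grasp point (between the pads) lies 19 mm behind it; z points along the fingers, y is the line along which they close (so a half turn about z gives the same grasp; the last joint's range is limited). The gripper opens to 85 mm and grips with 20 to 120 N. Pads are 22 mm wide; open, the fingers measure 114 mm over their backs; the gripper's body (76 mm by 85 mm) begins 54 mm behind the grasp point. The pads swing forward as they close: fully open they stand 13 mm farther back than shut.
Start: joints at [1.052, 0.181, 1.607, -0, 1.354, -0.206], TCP at [0.177, 0.547, 0.231] pointing down, gripper open.
Joint ranges: [-2.99, 2.99], [-0.89, 2.07], [0.3, 2.58], [-1.14, 4.28], [0, 2.63], [-3.12, 3.12]. Speed limits (rad/s): [2.57, 2.57, 3.01, 3.14, 3.14, 3.14].

### API

Orientations are given as a unit quaternion [w, x, y, z].
In Python, from bench import status, camera, ctrl gives the robot as it stands. The module is installed in compiled form; this text tells all that it offers.
- The arm moves only by the shell command python3 -m handwheel 'ROWS'. ROWS is JSON, a list that holds one entry, the list of rows, each a list of 7 numbers: the opening, from -1 (shut) to 1 (fully open), then the shift along the tool's x, y, z in cm, then the turn, a rotation vector about the tool's x, y, z in degrees. A call has 1 to 10 rows; each row is the pose to reach, as a shift and turn from the pose commanded when the call began, along the tool's axes at that moment; what a row does not reach only later rows make up. A row lasts 1/8 s, in which the tool goes at most 62.5 mm and 10.7 degrees, less where a joint would pass 70% of its speed; a pose out of reach is approached as far as the arm can. A call with a gripper value outside its range is refused whole. The fingers move at their own pace and stop on an object; the grip force is fixed at half the most. Time passes only in rows, so rows that repeat a pose let the fingers close. It gives the time, the measured TCP pose, the force, the opening and the grip force at its end, in the units of the state.
- status.get_obs(): the state, without advancing time (a new reading comes with each control period).
- camera(name): name is "scene" or "top" or "wrist"; returns a dict with "frame" (480x640x3 uint8, blue, green, red), "depth" (480x640 float32, m along the optical axis (not along the pixel's ray), 0 where there is no reading), "fx", "fy", "cx", "cy" (pixels), "extrinsics" (4x4, takes a point from camera to world coordinates); the wrist camera has in their place "hand_eye" (4x4, takes a point from camera to tool coordinates, whose origin is the TCP and whose axes are the flange's). Camera axes: x right, y down, z forward; pixel columns grow to the right and rows downward; lengths in m; the calibration is good to about 2 mm. A picture is of the moment at which its call begins: read the wrist's pose just before it.
- ctrl.hand_in(): hands the job in; it is judged then, once.
The state is a dict: "time_s": time; "q": joint angles; "dq": joint speeds; "joint_efforts": joint torques, N m; "eef_pos": TCP position; "eef_rot": TCP orientation; "wrist_force": force on the tool from outside, world axes, zero at the start; "torque": the same for the moment, N m; "opening": opening from 0.0 (shut) to 1.0 (fully open); "grasp_force": force on a finger pad.
Only numpy, scipy, OpenCV 4.12 (cv2) and the standard library are available. Lean on these libraries where they do the work, as an engineer would, in place of code of your own. Each camera call takes 0.05 s, during which the arm holds its last target. There are 200 camera calls.

## Working session

There is one attempt and no reset: what is moved stays moved. The work goes in short steps, Python scripts to look and compute and a shell command to move; the robot and the scene stay as the last step left them, time stands still between calls to the robot, and variables do not carry over. Pictures are saved under pics/ and viewed, at most 10 in all, crops included, and the job is handed in when it is done.

```bash
mkdir -p pics
cat > h.py <<'E'
import numpy as np, cv2
from bench import status, camera, ctrl
from scipy.spatial.transform import Rotation as R
def cam(n):
    o=status.get_obs(); c=camera(n)
    if n=='wrist':
        T=np.eye(4); q=o['eef_rot']; T[:3,:3]=R.from_quat([q[1],q[2],q[3],q[0]]).as_matrix(); T[:3,3]=o['eef_pos']
        c['extrinsics']=T@np.array(c['hand_eye'])
    return c
def pts(c):
    v,u=np.mgrid[:480,:640]; d=c['depth']
    P=np.stack([(u-c['cx'])/c['fx']*d,(v-c['cy'])/c['fy']*d,d],-1)
    E=np.array(c['extrinsics']); return P@E[:3,:3].T+E[:3,3]
def tool():
    o=status.get_obs(); q=o['eef_rot']; return np.array(o['eef_pos']),R.from_quat([q[1],q[2],q[3],q[0]])
def go(p,Rt=None):
    "shift cm and rotvec deg in the tool frame"
    p0,R0=tool(); s=R0.inv().apply(np.array(p)-p0)*100
    t=(R0.inv()*Rt).as_rotvec(degrees=True) if Rt is not None else np.zeros(3)
    return np.round(s,2),np.round(t,1)
E
python3 - <<'E'
from h import *
print(status.get_obs())
for n in('scene','top'):
    c=cam(n); cv2.imwrite(f'pics/{n}0.png',c['frame']); np.savez(f'{n}0.npz',**c)
    print(n,np.round(c['extrinsics'],3),c['fx'],(c['depth']>0).mean())
E
```

```text
{'time_s': 0.0, 'q': array([ 1.05170966e+00,  1.81560508e-01,  1.60800847e+00,  1.98951937e-07,
        1.35382677e+00, -2.06322797e-01]), 'dq': array([ 0.00037867,  0.00202649, -0.00023129, -0.00089074, -0.00131629,
       -0.00025365]), 'joint_efforts': array([-2.20686496e-03, -4.44868326e+01, -3.51333618e+01, -5.23308299e-04,
        9.08417307e-03,  3.17843774e-05]), 'eef_pos': array([0.17663205, 0.54660707, 0.230373  ]), 'eef_rot': array([-3.19962289e-04,  1.55745278e-01,  9.87796839e-01, -8.42855104e-04]), 'wrist_force': array([-0.8018219 , -0.04922   , -0.62170018]), 'torque': array([-0.01616515,  0.0514041 ,  0.02192416]), 'grasp_force': 0.0, 'opening': 0.9983445028785969}
scene [[-0.077  0.656 -0.751  1.606]
 [ 0.997  0.068 -0.043  0.091]
 [ 0.023 -0.752 -0.659  1.115]
 [ 0.     0.     0.     1.   ]] 464.4422562826359 0.99609375
top [[-0.028 -0.985  0.169  0.293]
 [-0.999  0.024 -0.027  0.022]
 [ 0.022 -0.17  -0.985  1.208]
 [ 0.     0.     0.     1.   ]] 452.3684091547975 0.9959244791666667
```

View pics/scene0.png

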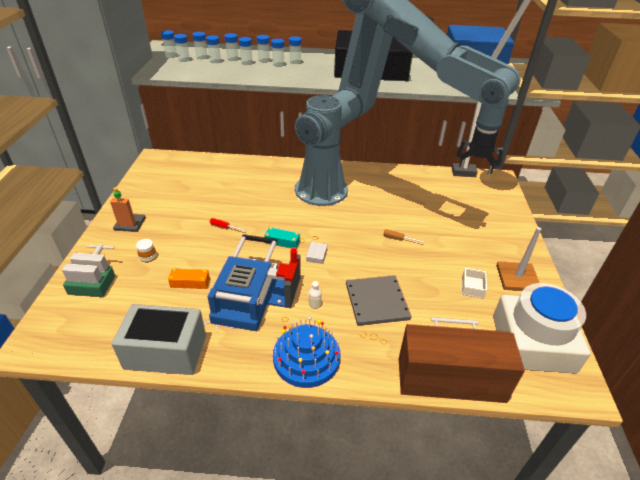

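View pics/top0.png

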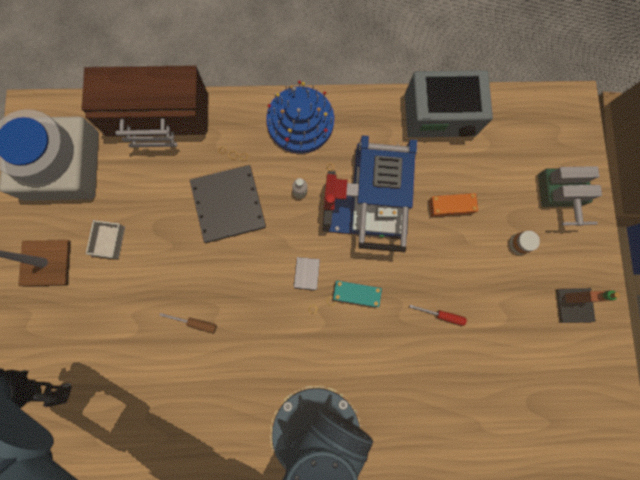

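The top view shows the press at about (385,195), with the red lock bar at (333,195) and the handle bar at (383,246). The board is at (228,203), the turquoise decoy at (357,293), the orange decoy at (455,204), the steel block at (307,273) and the dropper at (299,188). Next I'll measure their positions.

Run:
```python
from h import *
for n in('top','scene'):
    c=dict(np.load(f'{n}0.npz')); P=pts(c); hsv=cv2.cvtColor(c['frame'],cv2.COLOR_BGR2HSV); H,S,V=[hsv[...,i].astype(int) for i in range(3)]
    bx=(P[...,0]>.25)&(P[...,0]<.85)&(abs(P[...,1])<.45)
    red=((H<6)|(H>174))&(S>170)&(V>80)&bx&(P[...,2]>.09)
    k=red&(P[...,2]>.125)
    print(n,'red',P[red].mean(0).round(4),'knob',k.sum(),P[k].mean(0).round(4),P[k].max(0).round(3))
    bl=(H>100)&(H<125)&(S>120)&bx&(P[...,2]>.1)&(P[...,2]<.125)&(P[...,1]<.12)
    q=P[bl]; r=cv2.minAreaRect((q[:,:2]*1000).astype(np.float32)); print('platen',bl.sum(),r,q[:,2].mean())
    dk=(V<70)&bx&(P[...,2]>.085)&(P[...,2]<.13)&(P[...,0]<.62)
    q=P[dk]; print('handle',len(q),q.mean(0).round(4) if len(q) else '', cv2.minAreaRect((q[:,:2]*1000).astype(np.float32)) if len(q) else '')
    bd=(S<70)&(V<130)&bx&(abs(P[...,2]-.02)<.006)&(P[...,1]>.13)
    bd=cv2.morphologyEx(bd.astype(np.uint8),cv2.MORPH_OPEN,np.ones((5,5)))>0
    q=P[bd]; print('board',len(q),q.mean(0).round(4),cv2.minAreaRect((q[:,:2]*1000).astype(np.float32)))
    tq=(H>80)&(H<98)&(S>120)&bx&(P[...,2]>.02); print('turq',P[tq].min(0).round(3),P[tq].max(0).round(3))
    wh=(S<60)&(V>120)&bx&(P[...,1]<.0)&(P[...,2]>.07)&(P[...,2]<.1)&(P[...,0]<.75)
    q=P[wh]; print('alu',len(q),q.mean(0).round(3) if len(q) else '')
```

```text
top red [ 0.597  -0.0595  0.1375] knob 76 [ 0.5556 -0.0431  0.2178] [0.633 0.022 1.208]
platen 1968 ((697.7008666992188, -94.2005615234375), (401.556884765625, 204.0013427734375), 64.49674224853516) 0.10987153536119007
handle 358 [ 0.4995 -0.1578  0.1119] ((533.21923828125, -130.609375), (200.96347045898438, 173.68624877929688), 89.16288757324219)
board 3769 [0.597  0.2223 0.0197] ((598.5570068359375, 222.74246215820312), (178.64105224609375, 165.88612365722656), 13.006209373474121)
turq [ 0.293 -0.172  0.033] [0.373 0.022 1.208]
alu 137 [ 0.548 -0.193  0.089]
scene red [ 0.6027 -0.0566  0.1277] knob 109 [ 0.5826 -0.049   0.1448] [ 0.647 -0.032  0.174]
platen 1516 ((698.5158081054688, -93.78573608398438), (400.2735595703125, 208.872314453125), 65.7806625366211) 0.11162430748351614
handle 130 [ 0.494  -0.1581  0.11  ] ((535.432861328125, -127.46604919433594), (168.45912170410156, 186.23448181152344), 0.04724215716123581)
board 0 [nan nan nan] ((0.0, 0.0), (0.0, 0.0), 0.0)
turq [ 0.319 -0.175  0.02 ] [ 0.466 -0.056  0.117]
alu 55 [ 0.654 -0.14   0.096]<stdin>:14: RuntimeWarning: Mean of empty slice.
  ret = um.true_divide(
```

Run:
```python
import cv2
a=cv2.imread('pics/top0.png')[120:320,180:480]; b=cv2.imread('pics/scene0.png')[220:335,190:420]
cv2.imwrite('pics/crop1.png',cv2.vconcat([cv2.resize(a,(600,400 if 0 else 300)),cv2.resize(b,(600,300))]))
```

```text
(no output)
```

View pics/crop1.png

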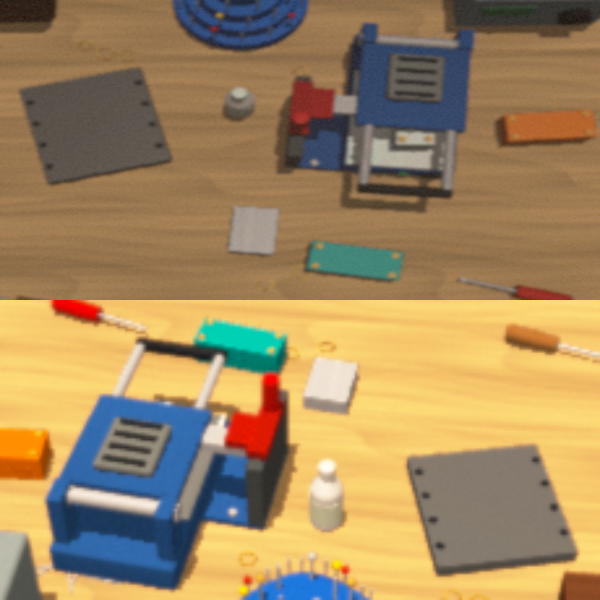

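The crop shows the press's red knob (scene (580-ish, 270) area), the handle rods and the board clearly. The masks still pick up stray pixels, so I'll tighten them.

Run:
```python
from h import *
def big(m):
    n,l,s,_=cv2.connectedComponentsWithStats(m.astype(np.uint8)); return l==1+s[1:,4].argmax()
for n in('top','scene'):
    c=dict(np.load(f'{n}0.npz')); P=pts(c); hsv=cv2.cvtColor(c['frame'],cv2.COLOR_BGR2HSV); H,S,V=[hsv[...,i].astype(int) for i in range(3)]
    X,Y,Z=P[...,0],P[...,1],P[...,2]
    red=((H<6)|(H>174))&(S>150)&(V>70)&(X>.52)&(X<.7)&(Y<0)&(Y>-.12)
    k=red&(Z>.135)&(Z<.18)
    vv,uu=np.nonzero(k); print(n,'knob',k.sum(),np.median(P[k],0).round(4),P[k].min(0).round(3),P[k].max(0).round(3),'uv',uu.min(),uu.max(),vv.min(),vv.max())
    bl=big((H>100)&(H<125)&(S>110)&(X>.5)&(X<.85)&(Z>.104)&(Z<.12)&(Y<-.06)&(Y>-.28))
    q=P[bl]; print('platen',len(q),q.mean(0).round(4),cv2.minAreaRect((q[:,:2]*1000).astype(np.float32)))
    dk=big((V<75)&(X>.44)&(X<.56)&(Z>.09)&(Z<.125)&(Y<-.07)&(Y>-.26))
    q=P[dk]; print('handle',len(q),q.mean(0).round(4),q.min(0).round(3),q.max(0).round(3),'slope dx/dy',np.polyfit(q[:,1],q[:,0],1).round(4))
```

```text
top knob 80 [ 0.565  -0.0453  0.1663] [ 0.556 -0.055  0.137] [ 0.578 -0.034  0.17 ] uv 325 334 194 205
platen 1906 [ 0.6284 -0.1914  0.1114] ((647.4840698242188, -195.62484741210938), (137.35935974121094, 173.27243041992188), 83.73934173583984)
handle 243 [ 0.4552 -0.1723  0.1108] [ 0.443 -0.23   0.104] [ 0.466 -0.116  0.118] slope dx/dy [0.1084 0.4738]
scene knob 63 [ 0.5757 -0.0459  0.1584] [ 0.558 -0.053  0.136] [ 0.582 -0.035  0.174] uv 291 297 248 259
platen 1184 [ 0.6504 -0.1914  0.1132] ((651.0814208984375, -194.34133911132812), (141.47267150878906, 182.15066528320312), 83.09566497802734)
handle 108 [ 0.4628 -0.1689  0.1103] [ 0.451 -0.221  0.1  ] [ 0.472 -0.116  0.117] slope dx/dy [0.0842 0.477 ]
```

```bash
cat >> h.py <<'E'
yaw=-0.106; O=np.array([.603,-.1875,0]); Rp=R.from_euler('z',yaw)
def W(x,y,z): return O+Rp.apply(np.array([x,y,z])/1000)
def inP(p): return np.round(Rp.inv().apply(np.array(p)-O)*1000,1)
def lean(a): # tool y along press y, fingers pointing down and to the rear by a deg
    z=np.array([np.sin(np.radians(a)),0,-np.cos(np.radians(a))]); y=np.array([0,1,0]); return Rp*R.from_matrix(np.c_[np.cross(y,z),y,z])
E
python3 - <<'E'
from h import *
print(W(-51,140,147),W(-10,0,70))
p=W(-51,140,230); print(go(p,lean(0)))
E
```

```text
[ 0.56709848 -0.0428899   0.147     ] [ 0.59305613 -0.18644198  0.07      ]
(array([-55.29, -44.08,   0.1 ]), array([ -0.1,  -0. , -11.8]))
```

```bash
python3 -m handwheel '[[[1,-55.3,-44.1,0,0,0,-11.8],[1,-55.3,-44.1,0,0,0,-11.8],[1,-55.3,-44.1,0,0,0,-11.8],[1,-55.3,-44.1,0,0,0,-11.8],[1,-55.3,-44.1,0,0,0,-11.8],[1,-55.3,-44.1,0,0,0,-11.8],[1,-55.3,-44.1,0,0,0,-11.8],[1,-55.3,-44.1,0,0,0,-11.8],[1,-55.3,-44.1,0,0,0,-11.8],[1,-55.3,-44.1,0,0,0,-11.8]]]'; python3 -c "
from h import *
print(go(W(-51,140,230),lean(0)))"
```

```text
time_s: 1.35
eef_pos: [0.5206, 0.0272, 0.2311]
eef_rot: [-0.0, 0.054, 0.999, 0.0]
wrist_force: [1.2, 1.2, -0.2]
opening: 0.999
grasp_force: 0.0
(array([-5.37, -6.47,  0.11]), array([ 0. , -0. , -0.1]))
```

```bash
python3 -m handwheel '[[[1,-5.3,-6.5,0,0,0,0],[1,-5.3,-6.5,0,0,0,0],[1,-5.3,-6.5,0,0,0,0],[1,-5.3,-6.5,0,0,0,0]]]'
python3 - <<'E'
from h import *
c=cam('wrist'); P=pts(c); cv2.imwrite('pics/w1.png',c['frame'])
hsv=cv2.cvtColor(c['frame'],cv2.COLOR_BGR2HSV); H,S,V=[hsv[...,i].astype(int) for i in range(3)]
k=((H<6)|(H>174))&(S>150)&(V>60)&(P[...,2]>.16)&(P[...,2]<.18)
print(k.sum(),P[k].mean(0) if k.any() else '', inP(P[k].mean(0)) if k.any() else '')
print(tool()[0],go(W(-51,140,130),lean(0)))
E
```

```text
time_s: 1.85
eef_pos: [0.5649, -0.0398, 0.2309]
eef_rot: [-0.001, 0.053, 0.999, 0.0]
wrist_force: [-0.3, 0.1, 0.1]
opening: 0.998
grasp_force: 0.0
1340 [ 0.56457797 -0.04566576  0.16849696] [-53.2 137.  168.5]
[ 0.56493512 -0.03963774  0.23115211] (array([-0.26, -0.31, 10.11]), array([ 0., -0.,  0.]))
```

View pics/w1.png

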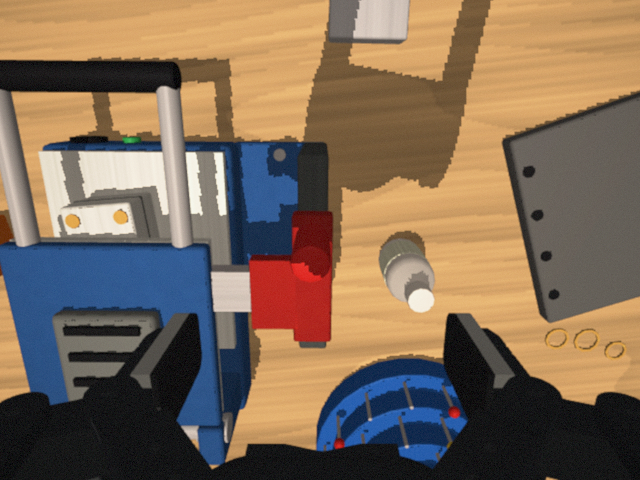

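The wrist view shows the knob top at (312,262), with the dropper clear at (408,280). It is only 95 mm tall, so it stays below the fingers. Now I'll go down and grip.

```bash
python3 -m handwheel '[[[0.3,-0.1,-0.6,0,0,0,0],[0.3,-0.1,-0.6,5,0,0,0],[0.3,-0.1,-0.6,10,0,0,0],[0.3,-0.1,-0.6,10,0,0,0],[-1,-0.1,-0.6,10,0,0,0],[-1,-0.1,-0.6,10,0,0,0],[-1,-0.1,-0.6,10,0,0,0],[-1,-0.1,-0.6,10,0,0,0],[-1,-0.1,-0.6,10,0,0,0],[-1,-0.1,-0.6,10,0,0,0]]]'
```

```text
time_s: 3.15
eef_pos: [0.568, -0.0466, 0.1344]
eef_rot: [0.003, 0.053, 0.999, 0.0]
wrist_force: [0.5, 5.4, 4.8]
opening: 0.241
grasp_force: 58.7
```

```bash
python3 -m handwheel '[[[-1,1,0,0,0,0,0],[-1,2,0,0,0,0,0],[-1,3,0,0,0,0,0],[-1,4,0,0,0,0,0],[-1,4.4,0,0,0,0,0],[-1,4.4,0,0,0,0,0]]]'; python3 -m handwheel '[[[-1,0.2,0,0,0,0,0],[-1,0.4,0,0,0,0,0],[-1,0.4,0,0,0,0,0]]]'
```

```text
time_s: 3.9
eef_pos: [0.5242, -0.0416, 0.1344]
eef_rot: [0.003, 0.053, 0.999, 0.001]
wrist_force: [0.0, 7.8, 5.8]
opening: 0.236
grasp_force: 59.6
time_s: 4.28
eef_pos: [0.5226, -0.0415, 0.1345]
eef_rot: [0.005, 0.053, 0.999, 0.0]
wrist_force: [10.6, 5.9, -2.1]
opening: 0.244
grasp_force: 58.8
```

```bash
python3 -m handwheel '[[[0.5,0,0,0,0,0,0],[0.5,0,0,0,0,0,0],[0.5,0,0,0,0,0,0],[0.5,0,0,-5,0,0,0],[0.5,0,0,-10,0,0,0],[0.5,0,0,-10,0,0,0]]]'
cat >> h.py <<'E'
def hand(th,a,back=0,s=1):
    "tool pose holding the handle, lid at th rad, lean a deg, back mm off along the tool"
    z=np.array([np.sin(np.radians(a)),0,-np.cos(np.radians(a))]); x=np.array([0,s,0.])
    r0=np.array([-260,4.]); C,S_=np.cos(th),np.sin(th)
    b=np.array([115-260*C+4*S_,0,100+260*S_+4*C])  # front up
    return W(*(b+(19-back)*z)), Rp*R.from_matrix(np.c_[x,np.cross(z,x),z])
E
python3 - <<'E'
from h import *
c=cam('wrist'); P=pts(c); cv2.imwrite('pics/w2.png',c['frame'])
hsv=cv2.cvtColor(c['frame'],cv2.COLOR_BGR2HSV); H,S,V=[hsv[...,i].astype(int) for i in range(3)]
k=((H<6)|(H>174))&(S>150)&(V>60)&(P[...,2]>.16)&(P[...,2]<.18)
print('knob',k.sum(),inP(P[k].mean(0)))
k=(V<60)&(abs(P[...,2]-.108)<.012)&(P[...,1]<-.1)&(P[...,0]<.5); print('handle',k.sum(),inP(P[k].mean(0)),inP(P[k].min(0)),inP(P[k].max(0)))
print(status.get_obs()['q'])
for s in(1,-1): print(s,go(*hand(0,25,110,s)))
print(hand(.8,0)[0],inP(hand(.8,0)[0]))
E
```

```text
time_s: 5.03
eef_pos: [0.521, -0.0431, 0.2362]
eef_rot: [0.004, 0.053, 0.999, -0.001]
wrist_force: [-0.1, 0.1, 0.3]
opening: 0.75
grasp_force: 0.0
knob 1288 [-98.8 137.1 168.5]
handle 4960 [-149.4    0.2  112.3] [-156.8  -60.6  100. ] [-141.3   58.3  116.5]
[-3.09806564e-01  5.49375477e-02  1.74176461e+00 -1.37273702e-04
  1.34040403e+00 -1.77356442e+00]
1 (array([  8.52, -13.52,   4.68]), array([-19.5, -19.4,  88.4]))
-1 (array([  8.52, -13.52,   4.68]), array([ 19.4, -19.5, -88.5]))
[ 0.54008082 -0.18080548  0.27029941] [-63.3   0.  270.3]
```

View pics/w2.png

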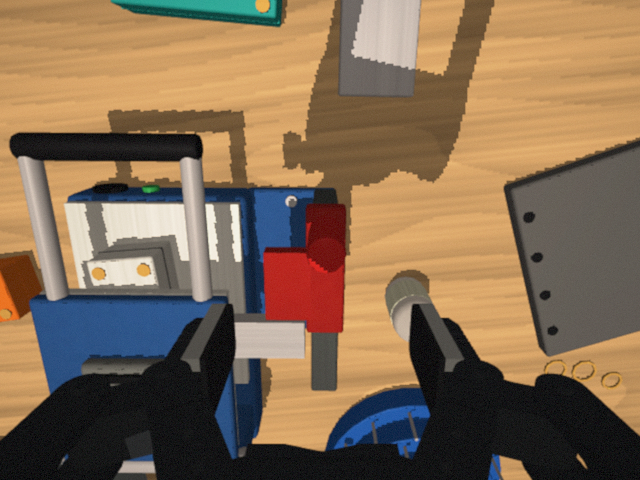

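The lock bar is fully drawn: the knob has moved 45.6 mm and hit its end stop. I'll correct the press origin by about 4 mm and go above the handle.

```bash
sed -i 's/^yaw=.*/yaw=-0.106; Rp=R.from_euler("z",yaw); O=np.array([.603,-.1875,0])+Rp.apply([-.004,-.002,0])/' h.py; python3 -m handwheel '[[[0.5,8.9,-13.7,0,-19.5,-19.4,88.4],[0.5,8.9,-13.7,0,-19.5,-19.4,88.4],[0.5,8.9,-13.7,0,-19.5,-19.4,88.4],[0.5,8.9,-13.7,0,-19.5,-19.4,88.4],[0.5,8.9,-13.7,2,-19.5,-19.4,88.4],[0.5,8.9,-13.7,4.7,-19.5,-19.4,88.4],[0.5,8.9,-13.7,4.7,-19.5,-19.4,88.4],[0.5,8.9,-13.7,4.7,-19.5,-19.4,88.4],[0.5,8.9,-13.7,4.7,-19.5,-19.4,88.4],[0.5,8.9,-13.7,4.7,-19.5,-19.4,88.4]]]'
python3 - <<'E'
from h import *
print(status.get_obs()['q'],go(*hand(0,25,60)),go(*hand(0,25,0)))
E
```

```text
time_s: 6.32
eef_pos: [0.4142, -0.1678, 0.1827]
eef_rot: [0.158, 0.726, 0.654, 0.144]
wrist_force: [0.6, -0.3, 0.4]
opening: 0.752
grasp_force: 0.0
[-0.87715876 -0.37184296  2.27612158  0.36718478  0.95377234 -0.94318291] (array([-0.17,  0.4 ,  4.75]), array([-0.3, -0.1,  0. ])) (array([-0.19,  0.44, 10.75]), array([-0.3, -0.1,  0. ]))
```

```bash
python3 -m handwheel '[[[0.5,-0.2,0.4,4,0,0,0],[0.5,-0.2,0.4,8,0,0,0],[0.5,-0.2,0.4,10.8,0,0,0],[0.5,-0.2,0.4,10.8,0,0,0],[-1,-0.2,0.4,10.8,0,0,0],[-1,-0.2,0.4,10.8,0,0,0],[-1,-0.2,0.4,10.8,0,0,0],[-1,-0.2,0.4,10.8,0,0,0],[-1,-0.2,0.4,10.8,0,0,0],[-1,-0.2,0.4,10.8,0,0,0]]]'
python3 - <<'E'
from h import *
print(status.get_obs()['q'])
p0,R0=tool(); h0=hand(0,25)
for i in range(1,9):
    th=.8*i/8; a=25-np.degrees(th); p,r=hand(th,a)
    print(i,go(p,r), go(p-h0[0]+p0,r)[0])
E
```

```text
time_s: 7.58
eef_pos: [0.4628, -0.1764, 0.0887]
eef_rot: [0.16, 0.726, 0.654, 0.143]
wrist_force: [-15.8, -0.6, 10.0]
opening: 0.189
grasp_force: 58.1
[-0.78297672 -0.03701204  2.24014472  0.452513    0.64326464 -1.00309966]
1 (array([ 0.17,  0.94, -2.14]), array([5.5, 0. , 0.1])) [-0.    1.05 -2.29]
2 (array([ 0.17,  2.21, -4.31]), array([11.2,  0. ,  0.1])) [-0.    2.33 -4.47]
3 (array([ 0.17,  3.7 , -6.35]), array([17. ,  0. ,  0.1])) [-0.01  3.81 -6.51]
4 (array([ 0.17,  5.38, -8.23]), array([22.7,  0. ,  0.1])) [-0.01  5.49 -8.39]
5 (array([ 0.16,  7.24, -9.93]), array([28.4,  0. ,  0.1])) [-1.000e-02  7.350e+00 -1.009e+01]
6 (array([  0.16,   9.26, -11.44]), array([34.1,  0. ,  0.1])) [ -0.02   9.37 -11.6 ]
7 (array([  0.15,  11.43, -12.74]), array([39.9,  0. ,  0.1])) [ -0.02  11.54 -12.9 ]
8 (array([  0.15,  13.71, -13.82]), array([45.6,  0. ,  0.1])) [ -0.03  13.82 -13.97]
```

```bash
python3 -m handwheel '[[[-1,0,0.5,-1.1,2.8,0,0],[-1,0,1.0,-2.3,5.7,0,0],[-1,0,1.7,-3.4,8.4,0,0],[-1,0,2.3,-4.5,11.3,0,0],[-1,0,3,-5.5,14.2,0,0],[-1,0,3.8,-6.5,17,0,0],[-1,0,3.8,-6.5,17,0,0]]]'
python3 - <<'E'
from h import *
print(inP(tool()[0]),status.get_obs()['q'])
p0,R0=tool();  h0=hand(.3,25-np.degrees(.3))
for th in(.4,.5,.6,.7,.78,.8):
    p,r=hand(th,25-np.degrees(th))
    print(th,go(p,r), go(p-h0[0]+p0,r)[0])
E
```

```text
time_s: 8.45
eef_pos: [0.4706, -0.1773, 0.164]
eef_rot: [0.051, 0.741, 0.668, 0.045]
wrist_force: [-4.9, -1.4, 2.7]
opening: 0.186
grasp_force: 61.1
[-128.7   -1.9  164. ] [-6.41627595e-01  1.73496574e-03  1.95225820e+00  7.79790160e-02
  1.07189552e+00 -5.70547374e-01]
0.4 (array([ 0.18,  0.94, -2.09]), array([5.7, 0. , 0.1])) [-0.    1.06 -2.29]
0.5 (array([ 0.18,  2.22, -4.26]), array([11.4,  0. ,  0.1])) [-0.01  2.34 -4.46]
0.6 (array([ 0.18,  3.72, -6.3 ]), array([17.1,  0. ,  0.1])) [-0.01  3.83 -6.49]
0.7 (array([ 0.17,  5.4 , -8.17]), array([22.9,  0.1,  0.1])) [-0.01  5.52 -8.37]
0.78 (array([ 0.17,  6.88, -9.54]), array([27.5,  0.1,  0.1])) [-0.02  7.   -9.74]
0.8 (array([ 0.17,  7.27, -9.87]), array([28.6,  0.1,  0.1])) [ -0.02   7.39 -10.07]
```

```bash
python3 -m handwheel '[[[-1,0,0.5,-1.2,2.9,0,0],[-1,0,1.0,-2.3,5.7,0,0],[-1,0,1.7,-3.4,8.6,0,0],[-1,0,2.3,-4.5,11.4,0,0],[-1,0,3,-5.5,14.2,0,0],[-1,0,3.8,-6.5,17.1,0,0],[-1,0,4.7,-7.4,20,0,0],[-1,0,5.5,-8.4,22.9,0,0],[-1,0,6.9,-9.6,27,0,0],[-1,0,6.9,-9.6,27,0,0]]]'
python3 - <<'E'
from h import *
p,r=tool(); z=r.apply([0,0,1]); b=inP(p-.019*z); print('bar',b,'angle',np.arctan2(b[2]-100,115-b[0])-np.arctan2(4,260),status.get_obs()['q'])
E
```

```text
time_s: 9.7
eef_pos: [0.5259, -0.1837, 0.2682]
eef_rot: [-0.124, 0.733, 0.659, -0.112]
wrist_force: [-2.5, -2.5, 4.5]
opening: 0.19
grasp_force: 61.9
bar [-66.8  -2.3 286.1] angle 0.7817021881205377 [-0.47900832  0.35233552  1.35629111 -0.12263337  1.74557519 -0.37575843]
```

The lid is at about 0.78 rad. I'll release and back off.

```bash
python3 -m handwheel '[[[0.5,0,0,0,0,0,0],[0.5,0,0,0,0,0,0],[0.5,0,0,0,0,0,0],[0.5,0,0,-4,0,0,0],[0.5,0,0,-8,0,0,0],[0.5,0,0,-11,0,0,0],[0.5,0,0,-11,0,0,0]]]'
cat >> h.py <<'E'
def mo(m,a,back=0,dyaw=0):
    "tool pose with grasp point at world m, lean a, withdrawn back mm"
    r=R.from_euler('z',dyaw,degrees=True)*lean(a); return np.array(m)+(.019-back/1000)*r.apply([0,0,1]), r
E
python3 - <<'E'
from h import *
print(np.round(camera('wrist')['hand_eye'],3)); print(status.get_obs()['q'])
print(inP(tool()[0]))
p,r=mo(W(-120,0,200),38,80); print(inP(p),go(p,r)); p,r=mo(W(-10,0,80),38,140); print(inP(p),go(p,r))
E
```

```text
time_s: 10.58
eef_pos: [0.563, -0.1868, 0.3738]
eef_rot: [-0.122, 0.733, 0.66, -0.11]
wrist_force: [0.3, 0.2, 0.3]
opening: 0.749
grasp_force: 0.0
[[ 0.    -0.955 -0.298  0.077]
 [ 1.     0.     0.    -0.001]
 [-0.    -0.298  0.955 -0.144]
 [ 0.     0.     0.     1.   ]]
[-0.45893225  0.38590687  1.10884058 -0.12228371  1.95791633 -0.38226523]
[-36.7  -1.4 371.8]
[-157.6   -0.   248.1] (array([ 0.15, -7.38, 15.65]), array([-44.5, -44.5, -81.8]))
[-84.5   0.  175.3] (array([ 0.14,  1.9 , 20.13]), array([-44.5, -44.5, -81.8]))
```

Run:
```python
from h import *
print(go(W(-200,0,370),lean(38)),go(W(-200,0,280),lean(38)))
```

```text
(array([  0.15, -15.38,   5.51]), array([-44.5, -44.5, -81.8])) (array([  0.15, -12.44,  14.01]), array([-44.5, -44.5, -81.8]))
```

```bash
python3 -m handwheel '[[[0.5,0,-5.1,1.8,0,0,0],[0.5,0,-10.2,3.6,-5,-5,-8],[0.5,0.1,-15.4,5.5,-10,-10,-18],[0.5,0.1,-15.4,5.5,-44.5,-44.5,-81.8],[0.5,0.1,-15.4,5.5,-44.5,-44.5,-81.8],[0.5,0.1,-15.4,5.5,-44.5,-44.5,-81.8],[0.5,0.1,-15.4,5.5,-44.5,-44.5,-81.8],[0.5,0.1,-15.4,5.5,-44.5,-44.5,-81.8],[0.5,0.1,-15.4,5.5,-44.5,-44.5,-81.8],[0.5,0.1,-15.4,5.5,-44.5,-44.5,-81.8]]]'
python3 - <<'E'
from h import *
print(status.get_obs()['q'],go(W(-200,0,370),lean(38)),go(W(-150,0,240),lean(38)))
E
```

```text
time_s: 11.88
eef_pos: [0.3987, -0.1671, 0.3676]
eef_rot: [0.291, 0.118, 0.949, -0.025]
wrist_force: [-0.7, 0.9, -0.5]
opening: 0.749
grasp_force: 0.0
[-0.99696741 -0.72351682  2.14806118  0.4236838   1.29936768 -2.34852015] (array([-0.25, -0.04, -0.12]), array([-3.5, -4. , -6.9])) (array([ 2.89,  0.35, 13.44]), array([-3.5, -4. , -6.9]))
```

```bash
python3 -m handwheel '[[[0.5,0.5,0,5,-3.5,-4,-6.9],[0.5,2.9,0.3,10,-3.5,-4,-6.9],[0.5,2.9,0.3,13.4,-3.5,-4,-6.9],[0.5,2.9,0.3,13.4,-3.5,-4,-6.9],[0.5,2.9,0.3,13.4,-3.5,-4,-6.9]]]'
python3 - <<'E'
from h import *
c=cam('wrist'); P=pts(c); cv2.imwrite('pics/w3.png',c['frame']); np.savez('w3.npz',**c)
print(status.get_obs()['q'],inP(tool()[0]))
hsv=cv2.cvtColor(c['frame'],cv2.COLOR_BGR2HSV); S,V=hsv[...,1],hsv[...,2]
Q=Rp.inv().apply((P-O).reshape(-1,3)).reshape(P.shape)*1000
m=(abs(Q[...,2]-90)<8)&(abs(Q[...,0]+10)<85)&(abs(Q[...,1])<50)
q=Q[m]; print(len(q),np.median(q,0),cv2.minAreaRect(q[:,:2].astype(np.float32)))
E
```

```text
time_s: 12.5
eef_pos: [0.4491, -0.1744, 0.2422]
eef_rot: [0.324, 0.053, 0.944, -0.018]
wrist_force: [-0.4, -0.1, -0.2]
opening: 0.749
grasp_force: 0.0
[-0.9491511  -0.49198641  2.30217531  0.59931797  0.94349673 -2.67110246] [-150.1   -1.7  243.1]
5268 [-21.17191491  -9.34347633  91.55769481] ((-2.908794403076172, -8.702585220336914), (122.26856994628906, 50.0510368347168), 4.549083709716797)
```

View pics/w3.png

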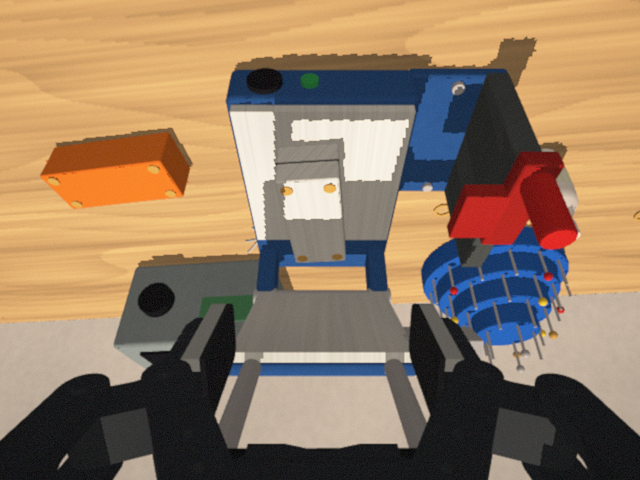

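The mould sits at press (-3,-9), turned 4.5° from the press, with its top at z = 91 (pixels about (315,210)). I'll approach it leaning 40°.

Run:
```python
from h import *
m=W(-7,-9,81)
for b in(110,60,0):
    p,r=mo(m,40,b,4.5); print(b,inP(p),go(p,r))
```

```text
110 [-65.3 -13.6 150.7] (array([-1.01, -1.14, 12.5 ]), array([-3. , -2.1, -3.8]))
60 [-33.3 -11.1 112.4] (array([-1.18, -0.87, 17.49]), array([-3. , -2.1, -3.8]))
0 [ 5.2 -8.  66.4] (array([-1.39, -0.54, 23.48]), array([-3. , -2.1, -3.8]))
```

```bash
python3 -m handwheel '[[[1,-0.5,-0.6,4,-3,-2.1,-3.8],[1,-1,-1.1,8,-3,-2.1,-3.8],[1,-1,-1.1,12.5,-3,-2.1,-3.8],[1,-1,-1.1,12.5,-3,-2.1,-3.8],[1,-1,-1.1,12.5,-3,-2.1,-3.8]]]'
python3 - <<'E'
from h import *
print(status.get_obs()['q'])
c=cam('wrist'); P=pts(c)
Q=Rp.inv().apply((P-O).reshape(-1,3)).reshape(P.shape)*1000
m=(abs(Q[...,2]-91)<6)&(abs(Q[...,0]+10)<85)&(abs(Q[...,1])<45)
q=Q[m]; print(len(q),np.median(q,0),cv2.minAreaRect(q[:,:2].astype(np.float32)))
for b in(50,0):
    p,r=mo(W(-7,-9,81),40,b,4.5); print(b,go(p,r))
E
```

```text
time_s: 13.18
eef_pos: [0.5326, -0.1955, 0.1513]
eef_rot: [0.343, 0.012, 0.939, -0.005]
wrist_force: [0.5, 0.6, 0.3]
opening: 1.002
grasp_force: 0.0
[-0.8417215  -0.0501301   2.20689866  0.87248803  0.65689023 -3.00922086]
10299 [-26.84834939  -9.98866284  91.56175878] ((-3.0410804748535156, -8.704727172851562), (121.27930450439453, 50.10004806518555), 4.576818466186523)
50 (array([0.13, 0.03, 6.08]), array([-0.1,  0.2,  0.1]))
0 (array([ 0.14,  0.04, 11.08]), array([-0.1,  0.2,  0.1]))
```

q6 is at -3.01, close to its -3.12 limit. I'll use less lean and less yaw, and advance in steps.

Run:
```python
from h import *
for b in(100,50,0):
    p,r=mo(W(-7,-9,81),36,b,2.5); print(b,go(p,r))
```

```text
100 (array([-0.46,  0.19,  1.11]), array([1.1, 4.2, 1.7]))
50 (array([-0.09,  0.1 ,  6.09]), array([1.1, 4.2, 1.7]))
0 (array([ 0.27,  0.  , 11.08]), array([1.1, 4.2, 1.7]))
```

```bash
python3 -m handwheel '[[[1,-0.5,0.2,1,1.1,4.2,1.7],[1,-0.3,0.1,3,1.1,4.2,1.7],[1,-0.2,0.1,5,1.1,4.2,1.7],[1,-0.2,0.1,5,1.1,4.2,1.7]]]'
python3 - <<'E'
from h import *
print(status.get_obs()['q'])
for b in(20,0):
    p,r=mo(W(-7,-9,81),36,b,2.5); print(b,go(p,r))
E
```

```text
time_s: 13.72
eef_pos: [0.5663, -0.1954, 0.1144]
eef_rot: [0.308, 0.03, 0.951, -0.009]
wrist_force: [-0.6, -0.3, 0.5]
opening: 1.0
grasp_force: 0.0
[-0.73453164  0.10144457  2.11167879  0.77451504  0.55097435 -2.83767066]
20 (array([-0.04, -0.04,  4.05]), array([ 0.1, -0.1, -0.1]))
0 (array([-0.05, -0.05,  6.05]), array([ 0.1, -0.1, -0.1]))
```

```bash
python3 -m handwheel '[[[1,0,0,1.5,0,0,0],[1,0,0,3,0,0,0],[1,0,0,4.5,0,0,0],[1,0,0,6,0,0,0],[1,0,0,6,0,0,0]]]'
python3 - <<'E'
from h import *
print(status.get_obs()['q'])
p,r=tool(); print(inP(p),inP(p-.019*r.apply([0,0,1])))
E
```

```text
time_s: 14.35
eef_pos: [0.6012, -0.1975, 0.0654]
eef_rot: [0.308, 0.03, 0.951, -0.009]
wrist_force: [-0.8, 1.1, 0.4]
opening: 0.999
grasp_force: 0.0
[-0.68459162  0.273901    2.04118601  0.89644985  0.45452735 -2.9398146 ]
[ 3.2 -8.1 65.4] [-7.9 -8.6 80.8]
```

Well placed, so I'll close the gripper.

```bash
python3 -m handwheel '[[[-1,0,0,0,0,0,0],[-1,0,0,0,0,0,0],[-1,0,0,0,0,0,0],[-1,0,0,0,0,0,0],[-1,0,0,0,0,0,0],[-1,0,0,0,0,0,0],[-1,0,0,0,0,0,0]]]'
python3 - <<'E'
from h import *
print(status.get_obs()['q'])
p,r=tool(); print(inP(p),(r.as_matrix()[:,2]).round(3))
T=Rp
for dx,dz in((0,15),(-100,25),(-200,60),(-200,120)):
    print(dx,dz,go(p+Rp.apply(np.array([dx,0,dz])/1000))[0])
E
```

```text
time_s: 15.22
eef_pos: [0.6013, -0.1976, 0.0655]
eef_rot: [0.308, 0.03, 0.951, -0.009]
wrist_force: [-7.7, -0.4, 9.8]
opening: 0.579
grasp_force: 60.9
[-0.68451689  0.27404736  2.04105314  0.89716298  0.45400269 -2.94039235]
[ 3.4 -8.2 65.5] [ 0.585 -0.035 -0.81 ]
0 15 [-0.88  0.   -1.22]
-100 25 [ 6.63  0.44 -7.88]
-200 60 [ 12.67   0.88 -16.57]
-200 120 [  9.15   0.89 -21.44]
```

```bash
python3 -m handwheel '[[[-1,-0.3,0,-0.4,0,0,0],[-1,-0.6,0,-0.8,0,0,0],[-1,-0.9,0,-1.2,0,0,0],[-1,-0.9,0,-1.2,0,0,0],[-1,-0.9,0,-1.2,0,0,0]]]'
python3 - <<'E'
from h import *
print(status.get_obs()['q'])
p,r=tool(); print(inP(p))
for dx,dz in((-40,0),(-80,5),(-120,20),(-160,40),(-200,60)):
    print(dx,dz,go(p+Rp.apply(np.array([dx,0,dz])/1000))[0])
E
```

```text
time_s: 15.85
eef_pos: [0.6011, -0.1969, 0.0787]
eef_rot: [0.307, 0.03, 0.951, -0.008]
wrist_force: [-0.3, 0.4, -3.1]
opening: 0.572
grasp_force: 62.4
[-0.68349381  0.24436209  2.03924906  0.8444869   0.47538888 -2.88132226]
[ 3.1 -7.6 78.7]
-40 0 [ 3.24  0.17 -2.34]
-80 5 [ 6.19  0.35 -5.08]
-120 20 [ 8.56  0.53 -8.63]
-160 40 [ 10.63   0.71 -12.59]
-200 60 [ 12.71   0.89 -16.54]
```

```bash
python3 -m handwheel '[[[-1,1.6,0.1,-1.2,0,0,0],[-1,3.2,0.2,-2.3,0,0,0],[-1,4.7,0.3,-3.7,0,0,0],[-1,6.2,0.35,-5.1,0,0,0],[-1,7.4,0.45,-6.9,0,0,0],[-1,8.6,0.5,-8.6,0,0,0],[-1,9.6,0.6,-10.6,0,0,0],[-1,10.6,0.7,-12.6,0,0,0],[-1,12.7,0.9,-16.5,0,0,0],[-1,12.7,0.9,-16.5,0,0,0]]]'
python3 - <<'E'
from h import *
c=cam('wrist'); cv2.imwrite('pics/w4.png',c['frame'])
print(status.get_obs()['q'])
p,r=tool(); print(inP(p),p,r.as_matrix().round(3))
E
```

```text
time_s: 17.1
eef_pos: [0.4019, -0.1773, 0.1404]
eef_rot: [0.308, 0.031, 0.951, -0.011]
wrist_force: [0.5, -0.9, -3.7]
opening: 0.576
grasp_force: 64.2
[-1.10056956 -0.39025667  2.45838557  0.72507921  0.86317637 -3.03249774]
[-196.5   -9.   139.8] [ 0.40248678 -0.17720022  0.13975133] [[-0.808  0.065  0.585]
 [ 0.052  0.998 -0.039]
 [-0.586 -0.001 -0.81 ]]
```

View pics/w4.png

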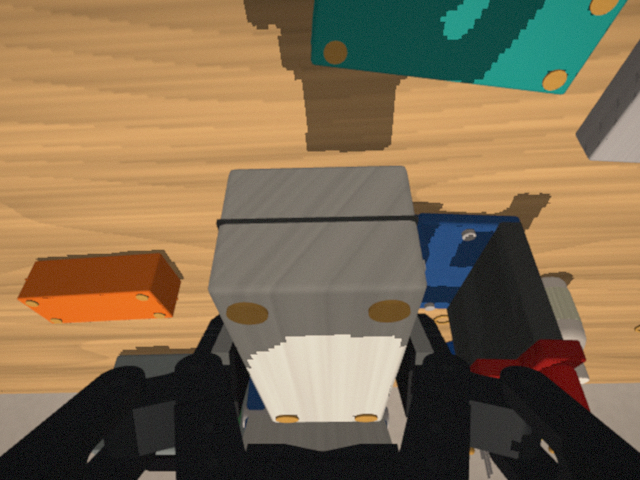

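The mould is held level and clear of the press. Next I'll lift it and carry it to the board, yawing towards the arm plane.

```bash
cat >> h.py <<'E'
B=np.array([.5975,.222,0])
def place(gz,yaw_deg=10):
    p,r=tool(); z=r.apply([0,0,1]); d=yaw_deg-np.degrees(np.arctan2(z[1],z[0])); r2=R.from_euler('z',d,degrees=True)*r
    h=np.radians(yaw_deg); g=B-.005*np.array([np.cos(h),np.sin(h),0]); g[2]=gz
    return g+.019*r2.apply([0,0,1]),r2
E
python3 - <<'E'
from h import *
p,r=tool(); print(go(p+[0,0,.09])); t=place(.24); print(t[0],go(*t)); q=(p+t[0])/2;q[0]-=.03;q[2]=t[0][2]; print(q,go(q,t[1]))
E
```

```text
(array([-5.28, -0.01, -7.29]), array([0., 0., 0.]))
[0.60354963 0.22306671 0.22461057] (array([-19.15,  41.24,   3.33]), array([ -8.1,  -0. , -11.2]))
[0.4730182  0.02293324 0.22461057] (array([-9.64, 20.42, -3.53]), array([ -8.1,  -0. , -11.2]))
```

```bash
python3 -m handwheel '[[[-1,-1.8,0,-2.4,0,0,0],[-1,-3.5,0,-4.8,0,0,0],[-1,-5,1,-6.8,0,0,0],[-1,-5.8,4,-6.5,-1,0,-1.4],[-1,-6.5,8,-6,-2.5,0,-3.5],[-1,-7.3,12,-5,-4,0,-5.5],[-1,-8.4,16,-4.3,-6,0,-8.3],[-1,-9.6,20.4,-3.5,-8.1,0,-11.2],[-1,-11.6,24.4,-2.2,-8.1,0,-11.2],[-1,-11.6,24.4,-2.2,-8.1,0,-11.2]]]'
python3 - <<'E'
from h import *
print(status.get_obs()['q']); t=place(.24); print(go(*t)); t=place(.12); print(go(*t));
E
```

```text
time_s: 18.4
eef_pos: [0.4992, 0.0675, 0.2231]
eef_rot: [0.304, -0.088, 0.948, 0.032]
wrist_force: [-1.3, -0.1, -3.5]
opening: 0.58
grasp_force: 64.3
[-0.28060823 -0.39761643  2.27139806  0.40647429  0.74280078 -2.26461553]
(array([-10.72,  13.34,   7.61]), array([ 0.7, -0. ,  1. ]))
(array([-3.73, 13.27, 17.36]), array([ 0.7, -0. ,  1. ]))
```

```bash
python3 -m handwheel '[[[-1,-2.7,3.3,1.9,0,0,0],[-1,-5.4,6.7,3.8,0,0,0],[-1,-8,10,5.7,0.3,0,0.5],[-1,-10.7,13.3,7.6,0.7,0,1],[-1,-9.5,13.3,9.2,0.7,0,1],[-1,-7.7,13.3,11.7,0.7,0,1],[-1,-5.7,13.3,14.5,0.7,0,1],[-1,-3.7,13.3,17.3,0.7,0,1],[-1,-3.7,13.3,17.3,0.7,0,1]]]'
python3 - <<'E'
from h import *
print(status.get_obs()['q'],status.get_obs()['wrist_force'])
c=cam('wrist'); P=pts(c); cv2.imwrite('pics/w5.png',c['frame'])
p,r=tool(); g=p-.019*r.apply([0,0,1]); print('g',g)
m=(P[...,2]>.11)&(P[...,2]<.145)&(np.linalg.norm(P[...,:2]-B[:2],axis=-1)<.09)&(np.abs(r.inv().apply((P-p).reshape(-1,3)).reshape(P.shape)[...,1])<.023)
q=P[m]; A=np.c_[q[:,:2],np.ones(len(q))]; f=np.linalg.lstsq(A,q[:,2],rcond=None)[0]
res=abs(A@f-q[:,2])<.003; f=np.linalg.lstsq(A[res],q[res,2],rcond=None)[0]
print('top plane slope',f,len(q),res.mean(),'z at g',f@[*g[:2],1])
print(cv2.minAreaRect((q[res,:2]*1000).astype(np.float32)))
print(go(*place(.058,11)),go(*place(.051,11)))
E
```

```text
time_s: 19.52
eef_pos: [0.601, 0.216, 0.1008]
eef_rot: [0.301, -0.074, 0.95, 0.026]
wrist_force: [-0.1, 1.1, -3.3]
opening: 0.574
grasp_force: 64.6
[ 0.15843862  0.20200624  2.02395084  0.00727793  0.30139723 -1.57383439] [-0.0569065   1.13908034 -3.2767136 ]
g [0.59219437 0.21464557 0.11937367]
top plane slope [0.04521368 0.00639512 0.09826099] 32596 0.4696281752362253 z at g 0.1264089659915406
((592.4963989257812, 214.66278076171875), (116.40332794189453, 45.99445343017578), 8.981395721435547)
(array([3.45, 0.63, 5.08]), array([-1. ,  0. , -1.4])) (array([3.86, 0.63, 5.65]), array([-1. ,  0. , -1.4]))
```

View pics/w5.png

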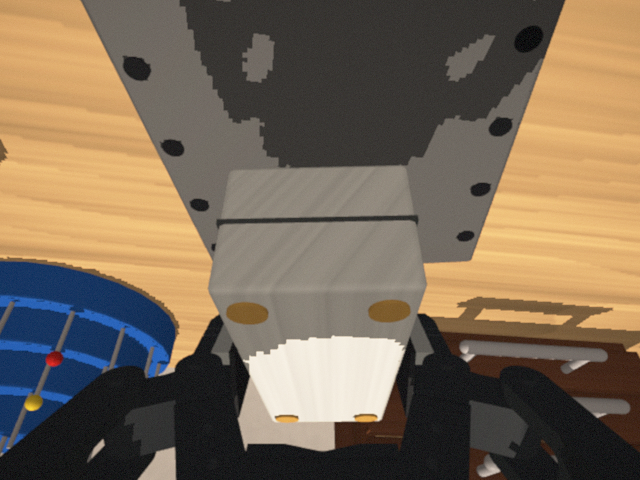

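The mould is over the board, held as before. I'll lower it in small steps.

```bash
python3 -m handwheel '[[[-1,0.9,0.3,1.3,0,0,0],[-1,1.8,0.6,2.6,0,0,0],[-1,2.6,0.6,3.9,0,0,0],[-1,3.2,0.6,4.7,0,0,0],[-1,3.4,0.6,5,0,0,0],[-1,3.4,0.6,5,0,0,0]]]'
python3 - <<'E'
from h import *
p,r=tool(); print(status.get_obs()['wrist_force'],p-.019*r.apply([0,0,1]),go(p-[0,0,.006]))
E
```

```text
time_s: 20.32
eef_pos: [0.6052, 0.2234, 0.0461]
eef_rot: [0.306, -0.074, 0.949, 0.026]
wrist_force: [0.1, -0.3, -4.0]
opening: 0.576
grasp_force: 64.7
[ 0.05669221 -0.30206455 -3.96242371] [0.59418951 0.22162572 0.06149552] (array([ 0.35, -0.  ,  0.49]), array([0., 0., 0.]))
```

```bash
python3 -m handwheel '[[[-1,0.15,0,0.2,0,0,0],[-1,0.3,0,0.4,0,0,0],[-1,0.4,0,0.56,0,0,0],[-1,0.48,0,0.66,0,0,0],[-1,0.53,0,0.74,0,0,0],[-1,0.53,0,0.74,0,0,0]]]'; python3 -m handwheel '[[[-1,0.03,0,0.04,0,0,0],[-1,0.06,0,0.08,0,0,0],[-1,0.06,0,0.08,0,0,0]]]'
```

```text
time_s: 21.08
eef_pos: [0.6051, 0.2234, 0.0371]
eef_rot: [0.306, -0.074, 0.949, 0.026]
wrist_force: [-0.6, 0.1, -3.7]
opening: 0.573
grasp_force: 64.7
time_s: 21.45
eef_pos: [0.6051, 0.2235, 0.0361]
eef_rot: [0.306, -0.074, 0.949, 0.026]
wrist_force: [-0.3, -1.7, -3.8]
opening: 0.575
grasp_force: 64.7
```

```bash
python3 -m handwheel '[[[-1,0.03,0,0.04,0,0,0],[-1,0.06,0,0.08,0,0,0],[-1,0.06,0,0.08,0,0,0]]]';python3 -m handwheel '[[[-1,0.03,0,0.04,0,0,0],[-1,0.06,0,0.08,0,0,0],[-1,0.06,0,0.08,0,0,0]]]'
```

```text
time_s: 21.82
eef_pos: [0.6053, 0.2235, 0.0355]
eef_rot: [0.307, -0.074, 0.949, 0.026]
wrist_force: [-1.6, -0.2, 0.2]
opening: 0.576
grasp_force: 65.2
time_s: 22.2
eef_pos: [0.6058, 0.2237, 0.0355]
eef_rot: [0.308, -0.074, 0.948, 0.026]
wrist_force: [-7.4, -1.9, 8.3]
opening: 0.574
grasp_force: 66.4
```

The mould is on the board. I'll release it, back off along the tool axis, and retreat.

```bash
python3 -m handwheel '[[[0.2,0,0,0,0,0,0],[0.6,0,0,0,0,0,0],[1,0,0,0,0,0,0],[1,0,0,0,0,0,0],[1,0,0,-2,0,0,0],[1,0,0,-5,0,0,0],[1,0,0,-10,0,0,0],[1,0,0,-15,0,0,0],[1,0,0,-18,0,0,0],[1,0,0,-18,0,0,0]]]'
python3 - <<'E'
from h import *
c=cam('wrist'); P=pts(c); cv2.imwrite('pics/w6.png',c['frame'])
t=cam('top'); Q=pts(t); cv2.imwrite('pics/t6.png',t['frame'])
m=(abs(P[...,2]-.06)<.006)&(np.linalg.norm(P[...,:2]-B[:2],axis=-1)<.1); q=P[m]
print(len(q),cv2.minAreaRect((q[:,:2]*1000).astype(np.float32)))
q=q[abs(q[:,2]-np.median(q[:,2]))<.003]; f=np.linalg.lstsq(np.c_[q[:,:2],np.ones(len(q))],q[:,2],rcond=None)[0]; print(f,np.median(q[:,2]))
hsv=cv2.cvtColor(t['frame'],cv2.COLOR_BGR2HSV)
k=((hsv[...,0]<6)|(hsv[...,0]>174))&(hsv[...,1]>150)&(Q[...,2]>.14)&(Q[...,2]<.18)&(Q[...,0]>.45)&(Q[...,0]<.7)&(abs(Q[...,1]+.05)<.06)
print('knob',inP(np.median(Q[k],0)))
cv2.imwrite('pics/both.png',cv2.vconcat([cv2.resize(t['frame'],(400,300)),cv2.resize(c['frame'],(400,300))]))
E
```

```text
time_s: 23.45
eef_pos: [0.5018, 0.2068, 0.1829]
eef_rot: [0.309, -0.074, 0.948, 0.026]
wrist_force: [0.5, 0.8, 0.0]
opening: 0.999
grasp_force: 0.0
7445 ((599.9415893554688, 223.2102813720703), (121.37982940673828, 50.11349868774414), 10.881209373474121)
[0.00293194 0.00157436 0.05958859] 0.061689066977874324
knob [-93.6 140.6 166.1]
```

View pics/both.png

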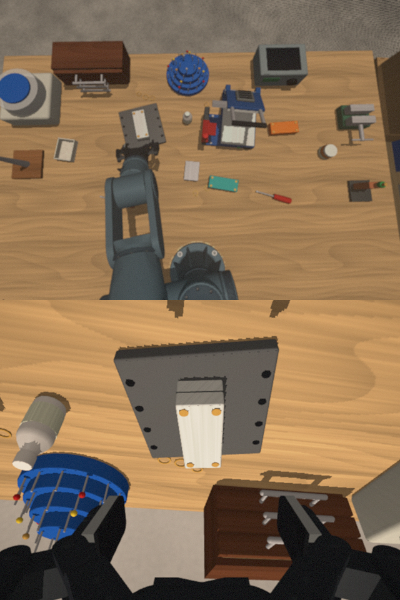

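The views show the mould flat in the middle of the board (wrist view about (202,420)), the lid open, the bar drawn and the visible bystanders in place; the arm hides the wooden-handled graver.

```bash
python3 -c "
from bench import ctrl; print(ctrl.hand_in())"
```

```text
the job is handed in; nothing more can be done
None
```

I handed the job in: the mould lies flat on the grey board about 3 mm from its centre, the lock bar is fully drawn, the platen is open to about 0.78 rad and nothing is held, though the hand-in returned no verdict and the arm hid the wooden-handled graver in my last check.

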